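# Put a mixed delivery away in the pharmacy stock lanes

## Robot

A 6-joint arm with a two-finger parallel gripper is mounted at the origin on the work surface. World frame = base frame: x ahead of the robot, y to its left, z up, the work surface at z = 0. Lengths are in m, angles in rad, forces in N, time in s.
With the tool pointing down it reaches from about 0.275 to 0.975 m from the base axis. Payload 8.4 kg.
Tool frame: the origin (TCP) lies on the centre line of the jaws, within the pads' length; the fingertips stand 25 mm ahead of it and the grasp point (between the pads) lies 6 mm ahead of it; z points along the fingers, y is the direction in which the jaws open and shut (so a half turn about z gives the same grasp; the last joint's range is limited). The gripper opens to 92 mm and grips with 3 to 60 N. Pads are 20 mm wide; open, the fingers measure 128 mm over their backs; the gripper's body (75 mm by 189 mm) begins 69 mm behind the grasp point.
Start: joints at [-1.181, 0.353, 1.633, -0, 1.155, -0.002], TCP at [0.239, -0.578, 0.24] pointing down, gripper open.
Joint ranges: [-2.63, 2.63], [-0.92, 2.1], [0.06, 2.66], [-1.3, 4.44], [0, 2.69], [-3.02, 3.02]. Speed limits (rad/s): [2.22, 2.22, 2.79, 3.14, 3.14, 3.14].

## Interface

Orientations are given as [roll, pitch, yaw] about the fixed x, y, z axes, in that order (R = Rz(yaw) Ry(pitch) Rx(roll)).
In Python, from bench import ctrl gives the robot as it stands.
- The arm moves only by the shell command python3 -m crank 'ROWS' [FORCE]. ROWS is JSON, a list of rows, each an object with "fingers": the opening, from -1 (shut) to 1 (fully open); "dp": the shift along the tool's x, y, z in m, a list of three; "roll": the turn about the tool's z in degrees. A call has 1 to 8 rows; each row shifts and turns the commanded pose from where the row before left it, along the tool's axes as they then stand; what a row does not reach is not made up. A row lasts 1/10 s, in which the tool goes at most 50 mm and 8.59 degrees, less where a joint would pass 70% of its speed; a pose out of reach is approached as far as the arm can. A call with a gripper value outside its range is refused whole. The fingers move at their own pace and stop on an object; FORCE is the grip in N (left out, the last holds). Time passes only in rows, so rows that do not move let the fingers close. It gives the time, the measured TCP pose, the force and the opening at its end, in the units of the state.
- ctrl.state(): the state, without advancing time (a new reading comes with each control period).
- ctrl.camera(name): name is "scene" or "top" or "wrist"; returns the picture (420x560x3 uint8, red, green, blue); there is no depth.
- ctrl.camera_model(name): a dict with "fx", "fy", "cx", "cy" (pixels), "R" (3x3) and "t" (3): a world point X has camera coordinates R X + t. Camera axes: x right, y down, z forward; pixel columns grow to the right and rows downward; lengths in m; the calibration is good to about 2 mm. A picture is of the moment at which its call begins: read the wrist's pose just before it. camera_model takes no time and is no camera call; for the wrist camera it gives the pose at the moment of the call.
- ctrl.job_done(): hands the job in, once; it reports no verdict.
The state is a dict: "clock": time; "joints": joint angles; "joint_velocities": joint speeds; "joint_torque": joint torques, N m; "tool_pos": TCP position; "ee_rot": TCP orientation; "contact_force": force on the tool from outside, world axes, zero at the start; "torque": the same for the moment, N m; "finger_gap": opening from 0.0 (shut) to 1.0 (fully open).
Only numpy, scipy, OpenCV 4.12 (cv2) and the standard library are available. Lean on these libraries where they do the work, as an engineer would, in place of code of your own. Each camera call takes 0.05 s, during which the arm holds its last target.

## Task

Put the delivery away in the lane trays by colour: the yellow cartons both in the yellow lane, the blue-lidded jar in the blue lane, the green-capped syrup bottles in the green lane. Old syrup must be used first, so bring the old bottle (orange dot on its cap) from the rear of its lane to the front half, nearest the robot, before you put the new bottle in the rear half behind it. Stand everything upright on the lane floors, set it down rather than dropping it, tip no bottle, and leave the cup and the tape roll where they are.

Things in the scene. Friction and masses are not known exactly. Their poses are not given: they have to be found in the camera images.
- old_bottle: Amber glass syrup bottle with a green cap and a white label with a green band, standing upright; body 44 mm across up to 66 mm height, then a shoulder, cap 29 mm across from 78 mm to the top at 95 mm; about 140 g. Origin: centre of the underside, z up. The old stock: an orange dot on top of its cap; at the start it stands in the rear half of the green lane.
- new_bottle: Amber glass syrup bottle with a green cap and a white label with a green band, standing upright; body 44 mm across up to 66 mm height, then a shoulder, cap 29 mm across from 78 mm to the top at 95 mm; about 140 g. Origin: centre of the underside, z up. The new stock: a plain green cap top; at the start it stands on the table.
- carton_a: Yellow upright carton with a white band, 64 mm (x) by 44 mm (y), 80 mm high, about 90 g, stands on the table at any yaw within 0.8 rad. Origin: centre of the underside, z up. The two cartons are alike and interchangeable.
- carton_b: Yellow upright carton with a white band, 64 mm (x) by 44 mm (y), 80 mm high, about 90 g, stands on the table at any yaw within 0.8 rad. Origin: centre of the underside, z up. The two cartons are alike and interchangeable.
- tablet_jar: White plastic tablet jar with a blue lid and a blue band, upright on the table, 52 to 53 mm across, 72 mm high, about 90 g. Origin: centre of the underside, z up.
- green_lane: Fixed grey lane tray, green ends, green sloping ticket strip on its front. 200 (x) by 90 mm (y), walls 4 thick, 20 high; inside 192 by 82, floor 4 mm above the table. Origin: centre of underside. x runs from the front (-x, ticket end, facing the robot within 8 degrees; the strip juts 22 mm, wall height) to the rear (+x). For the two syrup bottles: old in front, new behind.
- yellow_lane: Fixed grey lane tray, yellow ends, yellow sloping ticket strip on its front. 200 (x) by 90 mm (y), walls 4 thick, 20 high; inside 192 by 82, floor 4 mm above the table. Origin: centre of underside. x runs from the front (-x, ticket end, facing the robot within 8 degrees; the strip juts 22 mm, wall height) to the rear (+x). For the two cartons; they fit one behind the other, long sides along it.
- blue_lane: Fixed grey lane tray, blue ends, blue sloping ticket strip on its front. 200 (x) by 90 mm (y), walls 4 thick, 20 high; inside 192 by 82, floor 4 mm above the table. Origin: centre of underside. x runs from the front (-x, ticket end, facing the robot within 8 degrees; the strip juts 22 mm, wall height) to the rear (+x). For the tablet jar.
- cup: White cup, 68 mm across the rim, 85 mm high, loose on the table; not part of the job. Origin: centre of the underside.
- tape: Brown tape roll lying flat, 76 mm across, 24 mm high, loose on the table; not part of the job. Origin: centre of the underside.
Not all that is in view belongs to the job. What is shaped like the carton_b but turquoise is not meant. Leave any red look-alike of the carton_a alone.

How it is judged:
On the way, in this order (a step that is already met when the one before it is completed fails the run):
1. the old bottle stands in the front half of the green lane (x of old_bottle in the frame of green_lane between -0.085 and -0.015 m and y of old_bottle in the frame of green_lane between -0.032 and 0.032 m and z of old_bottle in the frame of green_lane between 0.001 and 0.01 m and angle between old_bottle's own z axis and vertical below 0.12 rad), for 0.2 s.
2. then the new bottle stands in the rear half, behind the old one (all of step 1 and x of new_bottle in the frame of green_lane between 0.015 and 0.085 m and y of new_bottle in the frame of green_lane between -0.032 and 0.032 m and z of new_bottle in the frame of green_lane between 0.001 and 0.01 m and angle between new_bottle's own z axis and vertical below 0.12 rad), for 0.2 s.
At the end, for the whole second after the job is handed in: Green lane: old bottle 15+ mm ahead of the middle, new bottle 15+ mm behind it. Both cartons in the yellow lane, jar in the blue. All on the lane floors, centres within 85 mm of the middle along the lane and 32 mm across it, upright within 7 degrees, at rest (all of step 2 and x of carton_a in the frame of yellow_lane between -0.085 and 0.085 m and y of carton_a in the frame of yellow_lane between -0.032 and 0.032 m and z of carton_a in the frame of yellow_lane between 0.001 and 0.01 m and angle between each of carton_a, carton_b, tablet_jar's own z axis and vertical below 0.12 rad and x of carton_b in the frame of yellow_lane between -0.085 and 0.085 m and y of carton_b in the frame of yellow_lane between -0.032 and 0.032 m and z of carton_b in the frame of yellow_lane between 0.001 and 0.01 m and x of tablet_jar in the frame of blue_lane between -0.085 and 0.085 m and y of tablet_jar in the frame of blue_lane between -0.032 and 0.032 m and z of tablet_jar in the frame of blue_lane between 0.001 and 0.01 m and linear speed of each of new_bottle, carton_a, carton_b, tablet_jar, old_bottle below 0.01 m/s); the robot touches nothing.
It fails at once if the cup or the tape roll disturbed (moved more than 30 mm) (distance of any of cup, tape from where it was at the start of the episode above 0.03 m).
It fails at once if a syrup bottle tipped beyond 35 degrees (angle between any of old_bottle, new_bottle's own z axis and vertical above 0.61 rad).
It fails at once if something dropped: touching nothing while more than 40 mm above the table ((height (world z) of new_bottle above 0.04 m and contact force between new_bottle and anything else below 0.001 N) or (height (world z) of carton_a above 0.04 m and contact force between carton_a and anything else below 0.001 N) or (height (world z) of carton_b above 0.04 m and contact force between carton_b and anything else below 0.001 N) or (height (world z) of tablet_jar above 0.04 m and contact force between tablet_jar and anything else below 0.001 N) or (height (world z) of old_bottle above 0.04 m and contact force between old_bottle and anything else below 0.001 N)).
It also fails if it takes over 122 s, if anything falls off the work surface, if the arm or the gripper's body presses on something with over 40 N, if the wrist force passes 120 N, or if a joint passes its speed limit or range.

## Working session

There is one attempt and no reset: what is moved stays moved. The work goes in short steps, Python scripts to look and compute and a shell command to move; the robot and the scene stay as the last step left them, time stands still between calls to the robot, and variables do not carry over. Pictures are saved under pics/ and viewed, and the job is handed in when it is done.

```bash
ls; mkdir -p pics; python3 - <<'E'
from bench import ctrl
import cv2
s=ctrl.state();print({k:s[k] for k in('clock','tool_pos','ee_rot','finger_gap')})
for n in('scene','top','wrist'):
    m=ctrl.camera_model(n);print(n,m)
    cv2.imwrite(f'pics/{n}0.png',ctrl.camera(n)[:,:,::-1])
E
```

```text
pics
{'clock': 0.0, 'tool_pos': array([ 0.23846912, -0.57722403,  0.23885449]), 'ee_rot': array([-3.14017845e+00,  7.61494894e-06,  3.91784496e-01]), 'finger_gap': 0.9983097923767963}
scene {'fx': 412.9826429014102, 'fy': 412.9826429014102, 'cx': 278.3958999751812, 'cy': 213.01773509718004, 'R': array([[ 0.70366849,  0.71028164, -0.01872558],
       [ 0.50529588, -0.51877168, -0.68960279],
       [-0.4995265 ,  0.4757898 , -0.72394567]]), 't': array([-0.38010286, -0.23960948,  1.35144739])}
top {'fx': 380.2011839172969, 'fy': 380.2011839172969, 'cx': 281.6382589011462, 'cy': 214.4477184987632, 'R': array([[-1.68767583e-04, -9.99992374e-01,  3.90172764e-03],
       [-9.95742909e-01, -1.91589685e-04, -9.21738730e-02],
       [ 9.21739177e-02, -3.90067359e-03, -9.95735283e-01]]), 't': array([0.01863403, 0.54137612, 0.75704212])}
wrist {'fx': 328.3956546350927, 'fy': 328.3956546350927, 'cx': 279.85521483189126, 'cy': 211.29460095840798, 'R': array([[ 0.38090478, -0.92461138, -0.00231321],
       [-0.88570486, -0.36559261,  0.28612751],
       [-0.26540244, -0.10693852, -0.95818876]]), 't': array([-0.62461844, -0.03245845,  0.39338481])}
```

View pics/scene0.png

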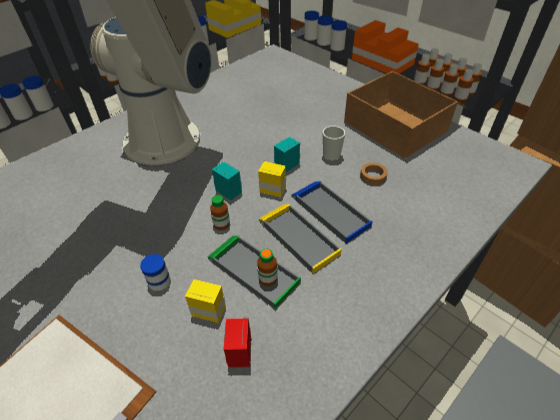

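View pics/top0.png

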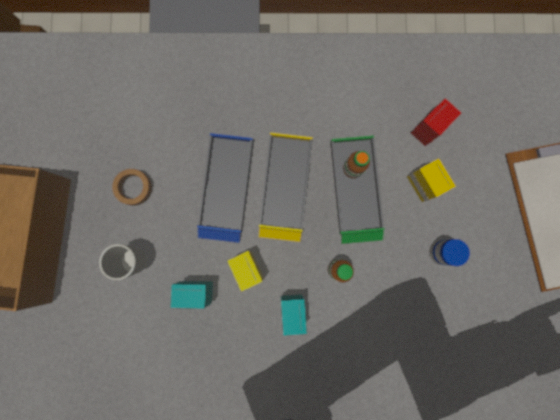

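View pics/wrist0.png

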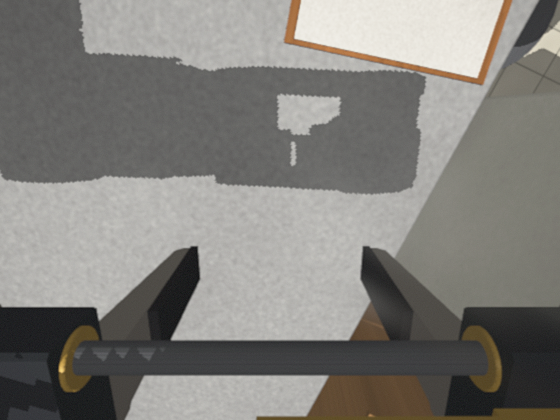

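The scene picture shows all three lanes, with the old bottle at about (267,265), the new bottle at (220,213), the jar at (155,272), and the yellow cartons at (206,300) and (272,179). In the top picture the old cap is at (361,159), the new cap at (345,272), the jar at (455,252), and the cartons at (437,179) and (245,271). The lanes are centred near (357,190) green, (286,187) yellow and (227,187) blue. The wrist view shows only empty table.

```bash
cat > h.py <<'E'
import numpy as np, cv2
from bench import ctrl
def ray(m,uv):
    R=np.array(m['R']);t=np.array(m['t'])
    d=R.T@np.array([(uv[0]-m['cx'])/m['fx'],(uv[1]-m['cy'])/m['fy'],1.]);return -R.T@t,d/np.linalg.norm(d)
def onz(m,uv,z):
    c,d=ray(m,uv);return c+d*(z-c[2])/d[2]
def tri(m1,a,m2,b):
    c1,d1=ray(m1,a);c2,d2=ray(m2,b)
    s=np.linalg.lstsq(np.stack([d1,-d2],1),c2-c1,rcond=None)[0]
    p=c1+s[0]*d1;q=c2+s[1]*d2
    return (p+q)/2,np.linalg.norm(p-q)
RNG={'yellow':((22,120,60),(34,255,255)),'green':((50,120,40),(75,255,255)),'blue':((108,140,40),(125,255,255)),'orange':((5,150,120),(17,255,255))}
def blobs(img,col,amin=12):
    h=cv2.cvtColor(img,cv2.COLOR_RGB2HSV);m=cv2.inRange(h,*[np.array(x) for x in RNG[col]])
    cs,_=cv2.findContours(m,cv2.RETR_EXTERNAL,cv2.CHAIN_APPROX_NONE)
    return [c for c in cs if cv2.contourArea(c)>=amin]
E
python3 - <<'E'
from h import *
ctrl_im={n:cv2.imread(f'pics/{n}0.png')[:,:,::-1].copy() for n in('scene','top')}
for n,i in ctrl_im.items():
    h=cv2.cvtColor(i,cv2.COLOR_RGB2HSV)
    for c in RNG:
        for b in blobs(i,c):
            (x,y),(w,hh),a=cv2.minAreaRect(b)
            M=np.zeros(i.shape[:2],np.uint8);cv2.drawContours(M,[b],-1,255,-1);v=h[:,:,2][M>0]
            print(n,c,np.round([x,y,w,hh,a]),cv2.contourArea(b),'V',np.percentile(v,[10,50,90]))
t=ctrl_im['top']; cv2.imwrite('pics/zt.png',cv2.resize(t[110:300,190:480],None,fx=2.7,fy=2.7,interpolation=cv2.INTER_CUBIC)[:,:,::-1])
t=ctrl_im['scene']; cv2.imwrite('pics/zs.png',cv2.resize(t[130:380,130:390],None,fx=2.4,fy=2.4,interpolation=cv2.INTER_CUBIC)[:,:,::-1])
E
```

```text
scene yellow [209. 316.  17.  35.  75.] 114.5 V [ 89. 110. 117.]
scene yellow [204. 296.  37.  28.  14.] 880.5 V [ 98. 230. 241.]
scene yellow [326. 260.   6.  37.  54.] 177.0 V [100. 113. 226.]
scene yellow [275. 213.   8.  33.  59.] 199.0 V [ 97. 191. 226.]
scene yellow [273. 192.  12.  26.  81.] 98.0 V [ 91. 114. 118.]
scene yellow [271. 173.  28.  22.  13.] 503.0 V [109. 129. 238.]
scene yellow [235.  28.  16.  53.  84.] 295.5 V [ 89.3 108.  110. ]
scene yellow [232.  12.  24.  55.  90.] 958.5 V [107. 109. 119.]
scene green [287. 292.   5.  39.  44.] 160.5 V [ 58.  64. 156.]
scene green [266. 256.  11.  12.  90.] 48.5 V [ 61.   70.  147.7]
scene green [224. 248.   8.  36.  50.] 227.5 V [ 58. 126. 143.]
scene green [217. 200.  11.  10.  90.] 96.0 V [ 62.2 131.  153. ]
scene blue [158. 281.   6.  21.  70.] 17.5 V [64.  74.  78.1]
scene blue [152. 265.  21.  24.  63.] 394.0 V [ 74. 171. 173.]
scene blue [358. 232.   5.  33.  54.] 128.0 V [ 70.  73. 156.]
scene blue [307. 190.   7.  31.  60.] 143.5 V [ 70.  121.5 151. ]
scene blue [10. 90. 14. 20. 63.] 211.5 V [63. 74. 76.]
scene blu
[... 606 characters left out ...]
6. 168. 172.]
top yellow [415. 188.  27.   2.  60.] 28.5 V [ 93.  98. 102.]
top yellow [434. 179.  34.  30.  59.] 940.0 V [100. 180. 184.]
top yellow [290. 136.  41.   3.   6.] 98.5 V [118. 158. 166.]
top green [344. 272.  15.  13.  90.] 153.5 V [114.8 131.  136. ]
top green [362. 235.  11.  41.  84.] 405.0 V [107. 112. 116.]
top green [352. 139.   1.  36.  86.] 13.0 V [ 91.  106.5 115.1]
top blue [454. 252.  25.  27.  90.] 543.5 V [123. 139. 141.]
top blue [218. 233.  40.  11.   7.] 388.0 V [122. 127. 133.]
top blue [231. 137.  36.   2.   7.] 16.0 V [102.2 119.  127. ]
top orange [362. 158.   9.   9.  45.] 70.0 V [162. 181. 184.]
top orange [523. 155.   9.   4.  68.] 19.0 V [120. 122. 124.]
```

View pics/zt.png

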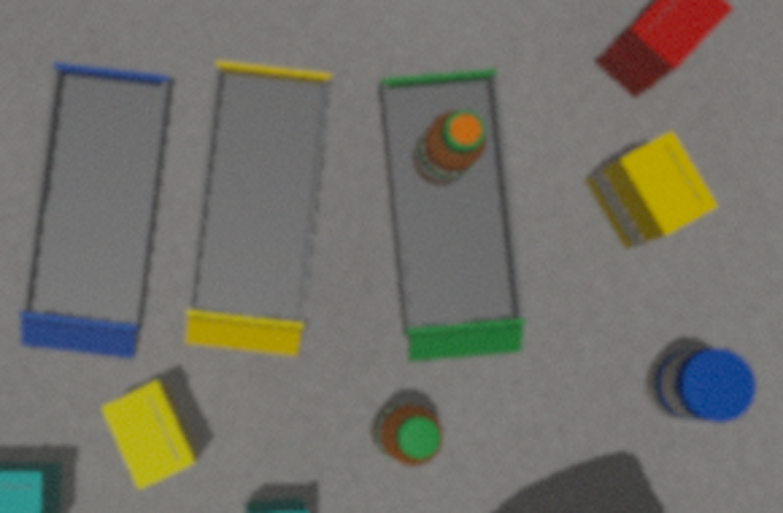

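View pics/zs.png

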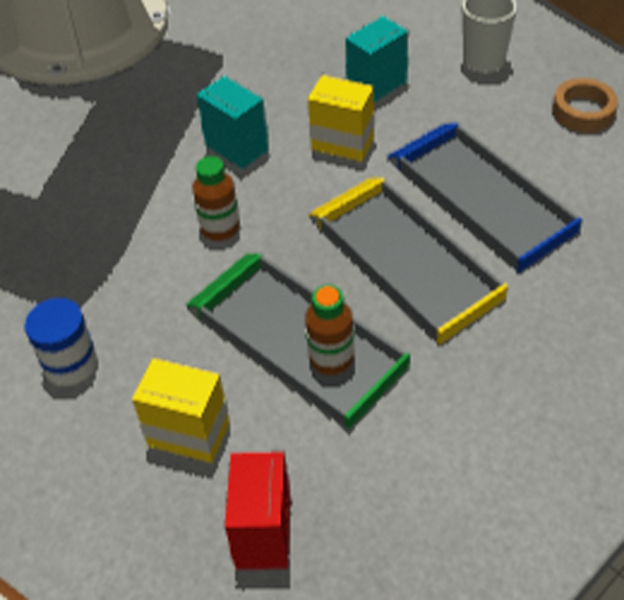

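```bash
cat > m.py <<'E'
from h import *
im={n:cv2.imread(f'pics/{n}0.png')[:,:,::-1].copy() for n in('scene','top')}
mt,ms=ctrl.camera_model('top'),ctrl.camera_model('scene')
def face(n,near,col,vmin):
    h=cv2.cvtColor(im[n],cv2.COLOR_RGB2HSV);lo,hi=[np.array(x) for x in RNG[col]];lo=lo.copy();lo[2]=vmin
    m=cv2.morphologyEx(cv2.inRange(h,lo,hi),cv2.MORPH_CLOSE,np.ones((3,3)))
    k,lab,st,ce=cv2.connectedComponentsWithStats(m)
    j=min([i for i in range(1,k) if st[i,4]>25],key=lambda i:np.hypot(*(ce[i]-near)))
    c=cv2.findContours((lab==j).astype(np.uint8),cv2.RETR_EXTERNAL,cv2.CHAIN_APPROX_NONE)[0][0]
    return ce[j],c,st[j,4]
for name,col,ut,vt,us,vs,z in [('old','orange',(361,159),100,(266,253),100,.099),('new','green',(345,272),100,(217,200),100,.095),('jar','blue',(455,252),100,(152,265),120,.072),('cartR','yellow',(437,179),150,(204,296),190,.08),('cartL','yellow',(245,271),150,(271,173),190,.08)]:
    a,ca,na=face('top',ut,col,vt);b,cb,nb=face('scene',us,col,vs)
    p,e=tri(mt,a,ms,b)
    print(name,a.round(1),na,b.round(1),nb,'tri',p.round(4),'gap',round(e,4),'top@z',onz(mt,a,z).round(4)[:2],'sc@z',onz(ms,b,z).round(4)[:2])
    if 'cart' in name:
        for n,m,c in(('top',mt,ca),('scene',ms,cb)):
            w=np.array([onz(m,q[0],z)[:2] for q in c],np.float32)*1000
            r=cv2.minAreaRect(w);print('   ',n,np.round(r[0],1),np.round(r[1],1),round(r[2],1))
def up(x,y):return (x/2.7+190,y/2.7+110)
def us(x,y):return (x/2.4+130,y/2.4+130)
C={'green':[(380,84),(494,72)],'yellow':[(217,64),(330,76)],'blue':[(57,66),(171,78)]}
F={'green':[(405,326),(522,319)],'yellow':[(188,311),(303,322)],'blue':[(23,313),(138,324)]}
for k in C:
    L,Rr=[onz(mt,up(*q),.02)[:2] for q in C[k]];f=[onz(mt,up(*q),.02)[:2] for q in F[k]]
    d=L-Rr;yaw=np.arctan2(-d[0],d[1]);ce=(L+Rr+f[0]+f[1])/4
    v=(L+Rr)/2-(f[0]+f[1])/2
    print(k,'w',np.linalg.norm(d).round(4),'len',np.linalg.norm(v).round(4),'yaw end',yaw.round(3),'yaw len',np.arctan2(v[1],v[0]).round(3),'centre',ce.round(4),'rear',((L+Rr)/2).round(4))
# two-view height of lane rear corners (scene zoom)
S={'green':[(348,432),(408,355)],'yellow':[(440,342),(507,287)],'blue':[(520,270),(580,220)]}
for k in C:
    # scene: left-lower pixel= right (-y) rear corner; upper = left(+y)
    print(k,'R',tri(mt,up(*C[k][1]),ms,us(*S[k][0])),'L',tri(mt,up(*C[k][0]),ms,us(*S[k][1])))
E
python3 m.py
```

```text
old [362.  157.5] 84 [266. 253.] 53 tri [ 0.642  -0.1341  0.0981] gap 0.0028 top@z [ 0.6427 -0.1329] sc@z [ 0.6416 -0.1356]
new [344.5 271.7] 172 [216.9 198.6] 72 tri [ 0.4276 -0.0989  0.092 ] gap 0.0029 top@z [ 0.4288 -0.0972] sc@z [ 0.4291 -0.1014]
jar [455.4 252.3] 548 [151.7 263.1] 350 tri [ 0.4634 -0.3171  0.0686] gap 0.0027 top@z [ 0.4642 -0.3144] sc@z [ 0.4649 -0.3188]
cartR [437.6 177.3] 737 [202.9 290.9] 563 tri [ 0.6082 -0.2842  0.0779] gap 0.002 top@z [ 0.6084 -0.2824] sc@z [ 0.6087 -0.2855]
    top [ 608.7 -282.2] [64.1 44. ] 29.4
    scene [ 608.3 -285.2] [63.8 44. ] 28.6
cartL [244.1 270.8] 774 [271.3 168.3] 248 tri [0.4282 0.0885 0.0766] gap 0.0036 top@z [0.4295 0.0895] sc@z [0.43   0.0843]
    top [429.7  89.4] [63.1 43.2] 25.2
    scene [429.9  84.8] [63.6 44.7] 24.3
green w 0.0899 len 0.192 yaw end 0.108 yaw len 0.089 centre [ 0.6064 -0.1381] rear [ 0.702  -0.1296]
yellow w 0.0888 len 0.1941 yaw end -0.107 yaw len -0.113 centre [0.6118 0.0092] rear [ 0.7083 -0.0018]
blue w 0.0896 len 0.1941 yaw end -0.106 yaw len -0.12 centre [0.6102 0.1345] rear [0.7065 0.1228]
green R (array([ 7.12336995e-01, -1.79907486e-01,  3.99686314e-05]), np.float64(0.0016904013900282521)) L (array([ 0.69897872, -0.08626133,  0.01272023]), np.float64(0.0008753784250564695))
yellow R (array([ 0.70739922, -0.04814872,  0.00431159]), np.float64(0.0023351060728300085)) L (array([0.7145791 , 0.04257252, 0.01521214]), np.float64(0.0001759039748576243))
blue R (array([0.7056434 , 0.0784635 , 0.00398197]), np.float64(0.0025493866402987227)) L (array([0.71251759, 0.16808421, 0.01589383]), np.float64(0.00012932891604285602))
```

```bash
python3 -m crank '[{"fingers":1,"dp":[0,0,0],"roll":7.5},{"fingers":1,"dp":[0,0,0],"roll":7.5},{"fingers":1,"dp":[0,0,0],"roll":7.45},{"fingers":1,"dp":[0.03,-0.035,0],"roll":0},{"fingers":1,"dp":[0.03,-0.035,0],"roll":0},{"fingers":1,"dp":[0.03,-0.035,0],"roll":0},{"fingers":1,"dp":[0.03,-0.035,0],"roll":0},{"fingers":1,"dp":[0.03,-0.035,0],"roll":0}]' 10
```

```text
clock: 0.95
tool_pos: [0.3894, -0.4011, 0.2395]
ee_rot: [-3.141, 0.0, -0.0]
contact_force: [-0.6, -0.8, -0.0]
finger_gap: 0.999
```

```bash
python3 -m crank '[{"fingers":1,"dp":[0.032,-0.033,0],"roll":0},{"fingers":1,"dp":[0.032,-0.033,0],"roll":0},{"fingers":1,"dp":[0.032,-0.033,0],"roll":0},{"fingers":1,"dp":[0.032,-0.033,0],"roll":0},{"fingers":1,"dp":[0.032,-0.033,0],"roll":0},{"fingers":1,"dp":[0.032,-0.034,0],"roll":0},{"fingers":1,"dp":[0.032,-0.034,0],"roll":0},{"fingers":1,"dp":[0.028,-0.034,0],"roll":0}]' 10; python3 -m crank '[{"fingers":1,"dp":[0,0,0],"roll":0}]'
python3 - <<'E'
from h import *
im=ctrl.camera('wrist');cv2.imwrite('pics/w1.png',im[:,:,::-1])
print(ctrl.state()['tool_pos'])
E
```

```text
clock: 1.75
tool_pos: [0.6419, -0.1339, 0.2393]
ee_rot: [-3.142, 0.0, 0.0]
contact_force: [0.1, -1.1, -0.5]
finger_gap: 1.0
clock: 1.85
tool_pos: [0.6434, -0.1315, 0.2391]
ee_rot: [-3.14, -0.001, 0.004]
contact_force: [-0.2, -0.4, 1.0]
finger_gap: 0.998
[ 0.64170747 -0.13347871  0.23892426]
```

View pics/w1.png

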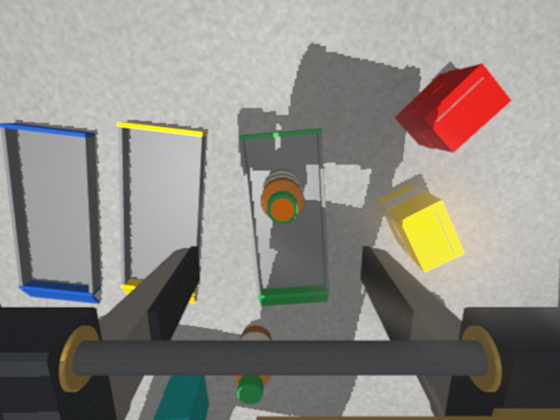

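The wrist view has the old cap dot at (282,208), the green lane's rear edge from (241,136) to (321,129), the right carton top near (428,233), and the new cap at (250,388).

```bash
python3 - <<'E'
from h import *
m=ctrl.camera_model('wrist')
im=cv2.imread('pics/w1.png')[:,:,::-1].copy()
h=cv2.cvtColor(im,cv2.COLOR_RGB2HSV)
for n,box,col,z,v in[('old',(265,190,300,225),'orange',.099,150),('new',(230,370,270,405),'green',.095,100),('cartR',(380,180,470,280),'yellow',.08,170)]:
    x0,y0,x1,y1=box;lo,hi=[np.array(q) for q in RNG[col]];lo=lo.copy();lo[2]=v
    k=np.zeros(h.shape[:2],np.uint8);k[y0:y1,x0:x1]=cv2.inRange(h,lo,hi)[y0:y1,x0:x1]
    c=max(cv2.findContours(k,0,1)[0],key=cv2.contourArea);M=cv2.moments(c);uv=(M['m10']/M['m00'],M['m01']/M['m00'])
    print(n,np.round(uv,1),onz(m,uv,z).round(4))
    w=np.array([onz(m,q[0],z)[:2] for q in c],np.float32)*1000;r=cv2.minAreaRect(w);print('  ',np.round(r[0]),np.round(r[1]),round(r[2],1))
for n,q in[('green',[(241,137),(321,130),(260,299),(327,293)]),('yellow',[(118,125),(206,134)]),('blue',[(2,126),(96,134)])]:
    P=np.array([onz(m,u,.02)[:2] for u in q]);print(n,P.round(4).tolist(),'rear mid',P[:2].mean(0).round(4),np.linalg.norm(P[0]-P[1]).round(4))
E
```

```text
old [282.  209.3] [ 0.6392 -0.1358  0.099 ]
   [ 639. -136.] [20. 20.] 46.0
new [249.1 393.4] [ 0.426  -0.1004  0.095 ]
   [ 426. -100.] [27. 26.] 89.2
cartR [430.2 236.2] [ 0.6062 -0.2829  0.08  ]
   [ 605. -282.] [65. 49.] 29.2
green [[0.6977, -0.0915], [0.7053, -0.1781], [0.4982, -0.1091], [0.507, -0.1932]] rear mid [ 0.7015 -0.1348] 0.0869
yellow [[0.71, 0.0404], [0.7008, -0.0537]] rear mid [ 0.7054 -0.0066] 0.0945
blue [[0.7087, 0.1655], [0.7005, 0.0656]] rear mid [0.7046 0.1155] 0.1003
```

```bash
python3 -m crank '[{"fingers":1,"dp":[0,0.001,0.045],"roll":0},{"fingers":1,"dp":[0,0,0.045],"roll":0},{"fingers":1,"dp":[0,0,0.045],"roll":0},{"fingers":1,"dp":[0,0,0.03],"roll":0},{"fingers":1,"dp":[0,0,0.016],"roll":0},{"fingers":1,"dp":[0,0,0],"roll":0}]' 12; python3 -m crank '[{"fingers":-1,"dp":[0,0,0],"roll":0},{"fingers":-1,"dp":[0,0,0],"roll":0},{"fingers":-1,"dp":[0,0,0],"roll":0},{"fingers":-1,"dp":[0,0,0],"roll":0},{"fingers":-1,"dp":[0,0,0],"roll":0},{"fingers":-1,"dp":[0,0,0],"roll":0},{"fingers":-1,"dp":[0,0,0],"roll":0},{"fingers":-1,"dp":[0,0,0],"roll":0}]' 12
```

```text
clock: 2.5
tool_pos: [0.6387, -0.1372, 0.0566]
ee_rot: [-3.141, 0.004, -0.001]
contact_force: [-1.1, 0.2, -0.3]
finger_gap: 1.0
clock: 3.3
tool_pos: [0.6409, -0.1365, 0.0589]
ee_rot: [-3.141, -0.0, 0.0]
contact_force: [-0.4, 2.1, 4.5]
finger_gap: 0.472
```

```bash
python3 -m crank '[{"fingers":-1,"dp":[0,0,-0.015],"roll":0},{"fingers":-1,"dp":[-0.018,0.002,0],"roll":0},{"fingers":-1,"dp":[-0.018,0.002,0],"roll":0},{"fingers":-1,"dp":[-0.018,0.002,0],"roll":0},{"fingers":-1,"dp":[-0.018,0.002,0],"roll":0},{"fingers":-1,"dp":[-0.015,0.001,0],"roll":0},{"fingers":-1,"dp":[0,0,0],"roll":0},{"fingers":-1,"dp":[0,0,0],"roll":0}]' 15; python3 -m crank '[{"fingers":-1,"dp":[0,0,0.005],"roll":0},{"fingers":-1,"dp":[0,0,0.005],"roll":0},{"fingers":-1,"dp":[0,0,0.004],"roll":0},{"fingers":-1,"dp":[0,0,0],"roll":0},{"fingers":-1,"dp":[0,0,0],"roll":0}]'
python3 - <<'E'
from h import *
im=ctrl.camera('scene');cv2.imwrite('pics/s1.png',cv2.resize(im[130:380,130:390],None,fx=2.2,fy=2.2)[:,:,::-1])
E
```

```text
clock: 4.1
tool_pos: [0.5544, -0.1459, 0.0743]
ee_rot: [3.141, -0.001, -0.0]
contact_force: [0.0, -0.2, -0.0]
finger_gap: 0.47
clock: 4.6
tool_pos: [0.5537, -0.1456, 0.0592]
ee_rot: [-3.141, 0.001, 0.0]
contact_force: [0.2, -0.0, -1.5]
finger_gap: 0.475
```

View pics/s1.png

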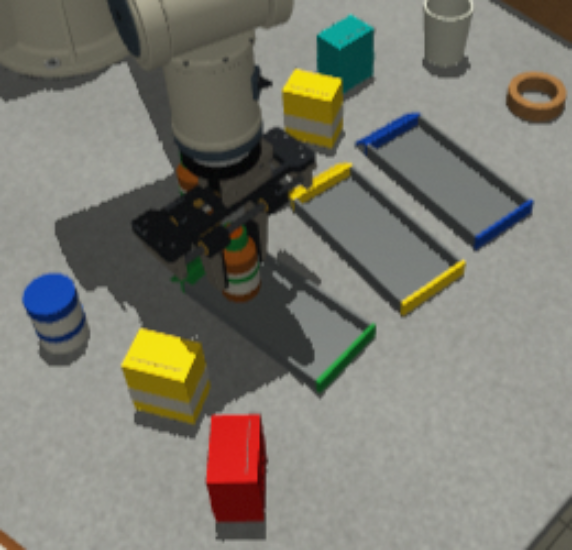

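The old bottle is in the front half of the green lane, upright between the jaws at about (240,275). Next I lower the last millimetre and release.

```bash
python3 -m crank '[{"fingers":-1,"dp":[0,0,0.001],"roll":0},{"fingers":0.2,"dp":[0,0,0],"roll":0},{"fingers":0.5,"dp":[0,0,0],"roll":0},{"fingers":0.5,"dp":[0,0,0],"roll":0},{"fingers":0.5,"dp":[0,0,0],"roll":0}]'; python3 -m crank '[{"fingers":0.5,"dp":[0,0,-0.02],"roll":0},{"fingers":0.5,"dp":[0,0,-0.04],"roll":0},{"fingers":0.7,"dp":[0,0,-0.04],"roll":0},{"fingers":1,"dp":[0,0,-0.04],"roll":0},{"fingers":1,"dp":[-0.042,-0.015,0],"roll":0},{"fingers":1,"dp":[-0.042,-0.016,0],"roll":0},{"fingers":1,"dp":[-0.042,-0.015,0],"roll":0},{"fingers":1,"dp":[0,0,0],"roll":0}]'
python3 - <<'E'
from h import *
m=ctrl.camera_model('wrist')
im=ctrl.camera('wrist');cv2.imwrite('pics/w2.png',im[:,:,::-1]);np.save('pics/w2.npy',m)
print(ctrl.state()['tool_pos'])
E
```

```text
clock: 5.15
tool_pos: [0.5537, -0.1457, 0.0586]
ee_rot: [3.142, -0.0, -0.0]
contact_force: [-0.4, 0.2, -0.2]
finger_gap: 0.75
clock: 5.95
tool_pos: [0.422, -0.0979, 0.1978]
ee_rot: [-3.14, 0.005, 0.0]
contact_force: [0.1, 0.8, -0.0]
finger_gap: 0.997
[ 0.42538997 -0.09891604  0.19864194]
```

View pics/w2.png

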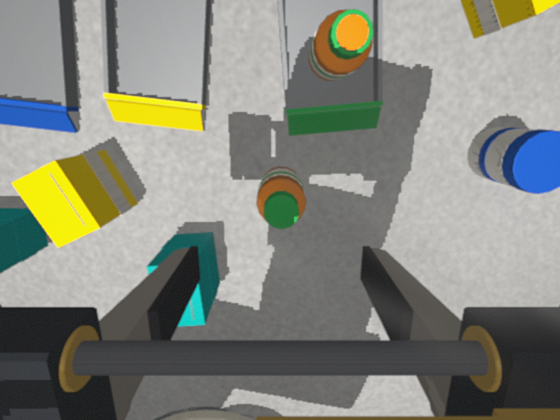

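The wrist view shows the old bottle standing at (350,35). The new cap is at (281,209), midway between the fingers, and the turquoise box at (190,270) lies further back.

```bash
python3 - <<'E'
from h import *
m=np.load('pics/w2.npy',allow_pickle=True).item();mt=ctrl.camera_model('top')
print('new',onz(m,(281,210),.095),tri(m,(281,210),mt,(344.5,271.7)))
print('old',onz(m,(350.5,32.5),.099),'jar',onz(m,(543,161),.072))
print('front strip bottom green',onz(m,(289,134),.0),onz(m,(380,126),.0),'green edge',onz(m,(289,108),.02),onz(m,(381,102),.02))
print('turq',[onz(mt,u,.08).round(3) for u in((282,299),(306,298))])
E
```

```text
new [ 0.42935447 -0.09923954  0.095     ] (array([ 0.4279981 , -0.09871948,  0.08915451]), np.float64(0.0012999289286137901))
old [ 0.554113   -0.14554399  0.099     ] jar [ 0.46457032 -0.31507425  0.072     ]
front strip bottom green [ 0.48177818 -0.10750852  0.        ] [ 0.48962054 -0.1995423   0.        ] green edge [ 0.50687469 -0.10683047  0.02      ] [ 0.51215621 -0.19270271  0.02      ]
turq [array([0.377, 0.018, 0.08 ]), array([ 0.379, -0.027,  0.08 ])]
```

```bash
python3 -m crank '[{"fingers":1,"dp":[0.002,0,0.045],"roll":0},{"fingers":1,"dp":[0,0,0.045],"roll":0},{"fingers":1,"dp":[0,0,0.035],"roll":0},{"fingers":1,"dp":[0,0,0.019],"roll":0},{"fingers":1,"dp":[0,0,0],"roll":0}]' 15; python3 -m crank '[{"fingers":-1,"dp":[0,0,0],"roll":0},{"fingers":-1,"dp":[0,0,0],"roll":0},{"fingers":-1,"dp":[0,0,0],"roll":0},{"fingers":-1,"dp":[0,0,0],"roll":0},{"fingers":-1,"dp":[0,0,0],"roll":0},{"fingers":-1,"dp":[0,0,0],"roll":0},{"fingers":-1,"dp":[0,0,0],"roll":0}]' 15
```

```text
clock: 6.5
tool_pos: [0.4291, -0.0996, 0.0523]
ee_rot: [-3.141, 0.004, -0.0]
contact_force: [-0.5, 0.1, 1.2]
finger_gap: 1.001
clock: 7.2
tool_pos: [0.4298, -0.0996, 0.0548]
ee_rot: [-3.142, -0.0, -0.0]
contact_force: [-0.2, 1.2, 5.1]
finger_gap: 0.474
```

```bash
python3 -m crank '[{"fingers":-1,"dp":[0,0,-0.015],"roll":0},{"fingers":-1,"dp":[0,0,-0.03],"roll":0},{"fingers":-1,"dp":[0,0,-0.03],"roll":0},{"fingers":-1,"dp":[0,0,-0.03],"roll":0},{"fingers":-1,"dp":[0,0,-0.025],"roll":0},{"fingers":-1,"dp":[0.02,0.003,0],"roll":0},{"fingers":-1,"dp":[0.03,0.005,0],"roll":0}]' 18; python3 -m crank '[{"fingers":-1,"dp":[0.03,0.005,0],"roll":0},{"fingers":-1,"dp":[0.03,0.005,0],"roll":0},{"fingers":-1,"dp":[0.03,0.005,0],"roll":0},{"fingers":-1,"dp":[0.03,0.005,0],"roll":0},{"fingers":-1,"dp":[0.03,0.005,0],"roll":0},{"fingers":-1,"dp":[0.023,0.003,0],"roll":0},{"fingers":-1,"dp":[0,0,0],"roll":0},{"fingers":-1,"dp":[0,0,0],"roll":0}]'
python3 -m crank '[{"fingers":-1,"dp":[0,0,0.03],"roll":0},{"fingers":-1,"dp":[0,0,0.03],"roll":0},{"fingers":-1,"dp":[0,0,0.03],"roll":0},{"fingers":-1,"dp":[0,0,0.02],"roll":0},{"fingers":-1,"dp":[0,0,0.01],"roll":0},{"fingers":-1,"dp":[0,0,0],"roll":0},{"fingers":-1,"dp":[0,0,0],"roll":0}]'
```

```text
clock: 7.9
tool_pos: [0.4794, -0.1076, 0.1855]
ee_rot: [3.141, -0.001, -0.0]
contact_force: [-0.6, -0.4, -1.5]
finger_gap: 0.473
clock: 8.7
tool_pos: [0.6518, -0.1355, 0.1837]
ee_rot: [-3.141, 0.002, 0.0]
contact_force: [0.1, 1.0, -1.9]
finger_gap: 0.476
clock: 9.4
tool_pos: [0.6528, -0.1357, 0.0656]
ee_rot: [3.141, -0.001, -0.0]
contact_force: [1.3, -0.5, -1.3]
finger_gap: 0.475
```

```bash
python3 -m crank '[{"fingers":-1,"dp":[0,0,0.004],"roll":0},{"fingers":-1,"dp":[0,0,0.002],"roll":0},{"fingers":-1,"dp":[0,0,0],"roll":0}]'; python3 -m crank '[{"fingers":-1,"dp":[0,0,0.001],"roll":0},{"fingers":-1,"dp":[0,0,0],"roll":0},{"fingers":-1,"dp":[0,0,0],"roll":0}]'
python3 - <<'E'
from h import *
print(ctrl.state()['contact_force'])
im=ctrl.camera('scene');cv2.imwrite('pics/s2.png',cv2.resize(im[180:330,180:340],None,fx=3.6,fy=3.6)[:,:,::-1])
E
```

```text
clock: 9.7
tool_pos: [0.6529, -0.1357, 0.059]
ee_rot: [3.141, -0.001, 0.0]
contact_force: [0.3, -0.2, -2.0]
finger_gap: 0.476
clock: 10.0
tool_pos: [0.6531, -0.1357, 0.0589]
ee_rot: [3.141, -0.001, -0.0]
contact_force: [-2.9, 0.2, 8.1]
finger_gap: 0.471
[-2.89849826  0.15098167  8.05244555]
```

View pics/s2.png

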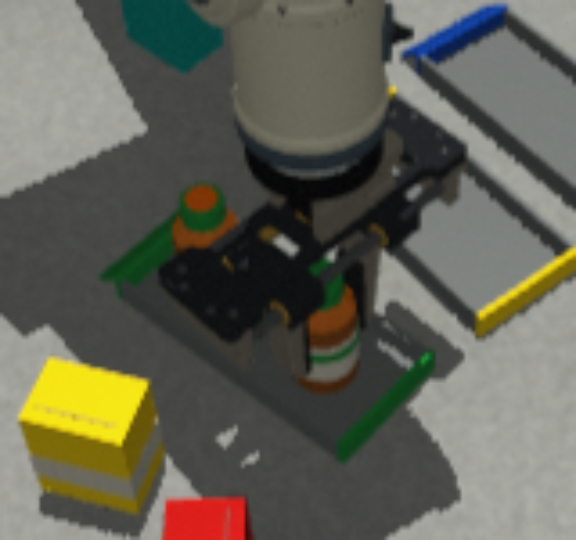

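The new bottle stands in the rear of the lane at (330,360), with the old one in front at (203,200). The wrist force rose to +8 N, so it is on the floor and I can release it.

```bash
python3 -m crank '[{"fingers":0.2,"dp":[0,0,0],"roll":0},{"fingers":0.5,"dp":[0,0,0],"roll":0},{"fingers":0.5,"dp":[0,0,0],"roll":0},{"fingers":0.5,"dp":[0,0,0],"roll":0}]'; python3 -m crank '[{"fingers":0.5,"dp":[0,0,-0.02],"roll":0},{"fingers":0.5,"dp":[0,0,-0.04],"roll":0},{"fingers":0.7,"dp":[0,0,-0.04],"roll":0},{"fingers":0.7,"dp":[0,0,-0.04],"roll":0},{"fingers":0.7,"dp":[-0.011,0.037,0],"roll":0},{"fingers":0.7,"dp":[-0.011,0.037,0],"roll":0},{"fingers":0.7,"dp":[-0.012,0.037,0],"roll":0},{"fingers":0.7,"dp":[-0.012,0.036,0],"roll":0}]'
python3 -m crank '[{"fingers":0.7,"dp":[0,0,0],"roll":-7.25},{"fingers":0.7,"dp":[0,0,0],"roll":-7.25},{"fingers":0.7,"dp":[0,0,0],"roll":-7.25},{"fingers":0.7,"dp":[0,0,0],"roll":-7.25},{"fingers":0.7,"dp":[0,0,0],"roll":0},{"fingers":0.7,"dp":[0,0,0],"roll":0}]'
cat > look.py <<'E'
import sys
from h import *
n=sys.argv[1]
m=ctrl.camera_model('wrist');im=ctrl.camera('wrist');cv2.imwrite(f'pics/{n}.png',im[:,:,::-1]);np.save(f'pics/{n}.npy',m)
s=ctrl.state();print(s['tool_pos'].round(4),s['ee_rot'].round(3))
E
python3 look.py w3
```

```text
clock: 10.45
tool_pos: [0.6527, -0.1356, 0.0575]
ee_rot: [-3.142, 0.0, -0.0]
contact_force: [0.1, 0.1, 0.0]
finger_gap: 0.75
clock: 11.25
tool_pos: [0.6061, -0.2839, 0.1977]
ee_rot: [3.141, -0.0, 0.0]
contact_force: [0.1, 0.1, 0.7]
finger_gap: 0.849
clock: 11.85
tool_pos: [0.6066, -0.2826, 0.1975]
ee_rot: [-3.141, 0.0, 0.502]
contact_force: [-0.1, 0.4, -0.3]
finger_gap: 0.847
[ 0.6067 -0.2826  0.1975] [-3.142  0.     0.503]
```

View pics/w3.png

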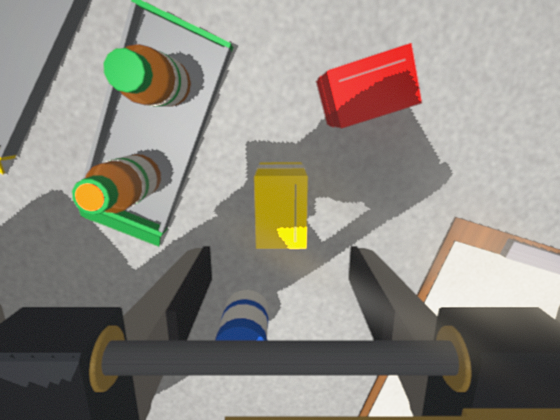

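Both bottles stand in the lane, with caps at (127,70) and (92,197). The carton top (255–308, 174–249) is square to the jaws and centred between them.

```bash
python3 -c "
from h import *
m=np.load('pics/w3.npy',allow_pickle=True).item();print(onz(m,(281.5,212),.08))"
python3 -m crank '[{"fingers":0.7,"dp":[0,0,0.045],"roll":0},{"fingers":0.7,"dp":[0,0,0.045],"roll":0},{"fingers":0.7,"dp":[0,0,0.035],"roll":0},{"fingers":0.7,"dp":[0,0,0.02],"roll":0},{"fingers":0.7,"dp":[0,0,0],"roll":0}]' 15; python3 -m crank '[{"fingers":-1,"dp":[0,0,0],"roll":0},{"fingers":-1,"dp":[0,0,0],"roll":0},{"fingers":-1,"dp":[0,0,0],"roll":0},{"fingers":-1,"dp":[0,0,0],"roll":0},{"fingers":-1,"dp":[0,0,0],"roll":0},{"fingers":-1,"dp":[0,0,0],"roll":0}]' 15
```

```text
[ 0.60880983 -0.28346846  0.08      ]
clock: 12.4
tool_pos: [0.6046, -0.2816, 0.0493]
ee_rot: [-3.137, 0.003, 0.504]
contact_force: [-0.2, 0.7, -0.2]
finger_gap: 0.853
clock: 13.0
tool_pos: [0.6072, -0.2829, 0.0536]
ee_rot: [3.14, -0.001, 0.506]
contact_force: [-0.5, -0.0, 6.3]
finger_gap: 0.477
```

```bash
python3 -m crank '[{"fingers":-1,"dp":[0,0,-0.015],"roll":0},{"fingers":-1,"dp":[0,0,-0.03],"roll":0},{"fingers":-1,"dp":[0,0,-0.035],"roll":0},{"fingers":-1,"dp":[0,0,-0.035],"roll":0},{"fingers":-1,"dp":[0,0,-0.025],"roll":0},{"fingers":-1,"dp":[0,0,0],"roll":0}]' 18; python3 -m crank '[{"fingers":-1,"dp":[0,0,0],"roll":7.06},{"fingers":-1,"dp":[0,0,0],"roll":7.06},{"fingers":-1,"dp":[0,0,0],"roll":7.06},{"fingers":-1,"dp":[0,0,0],"roll":7.06},{"fingers":-1,"dp":[0,0,0],"roll":7.06},{"fingers":-1,"dp":[0.001,-0.02,0],"roll":0},{"fingers":-1,"dp":[0.002,-0.035,0],"roll":0},{"fingers":-1,"dp":[0.002,-0.035,0],"roll":0}]'
python3 -m crank '[{"fingers":-1,"dp":[0.002,-0.035,0],"roll":0},{"fingers":-1,"dp":[0.002,-0.035,0],"roll":0},{"fingers":-1,"dp":[0.002,-0.035,0],"roll":0},{"fingers":-1,"dp":[0.002,-0.035,0],"roll":0},{"fingers":-1,"dp":[0.001,-0.035,0],"roll":0},{"fingers":-1,"dp":[0.001,-0.023,0],"roll":0},{"fingers":-1,"dp":[0,0,0],"roll":0},{"fingers":-1,"dp":[0,0,0],"roll":0}]'
python3 look.py w4
```

```text
clock: 13.6
tool_pos: [0.6087, -0.2836, 0.1977]
ee_rot: [3.136, -0.004, 0.506]
contact_force: [-0.1, -0.4, -0.2]
finger_gap: 0.479
clock: 14.4
tool_pos: [0.621, -0.1921, 0.1917]
ee_rot: [-3.141, 0.001, -0.109]
contact_force: [-0.3, 0.0, -0.9]
finger_gap: 0.479
clock: 15.2
tool_pos: [0.6525, 0.0028, 0.192]
ee_rot: [3.141, 0.001, -0.107]
contact_force: [-0.0, 0.6, -1.2]
finger_gap: 0.479
[0.6526 0.002  0.1921] [ 3.141e+00  1.000e-03 -1.080e-01]
```

View pics/w4.png

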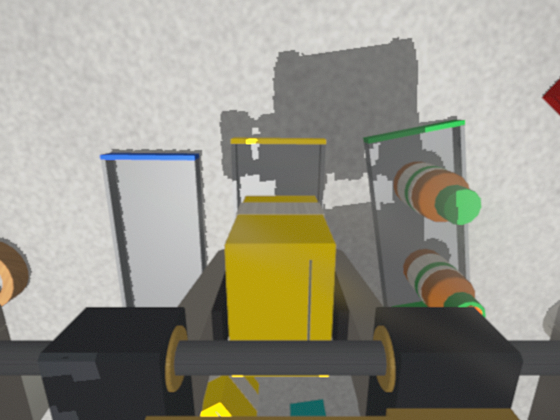

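The lane's rear edge runs from (232,142) to (326,142), parallel to the carton and centred at u≈279. The carton's own centre is at u≈280.

```bash
python3 -c "
from h import *
m=np.load('pics/w4.npy',allow_pickle=True).item()
for q in[((231,140),(327,140)),((101,156),(202,154))]:
  P=np.array([onz(m,u,.02)[:2] for u in q]);d=P[0]-P[1];print(P.round(4).tolist(),P.mean(0).round(4),np.linalg.norm(d),np.arctan2(-d[0],d[1]))"
python3 -m crank '[{"fingers":-1,"dp":[0,0,0.035],"roll":0},{"fingers":-1,"dp":[0,0,0.035],"roll":0},{"fingers":-1,"dp":[0,0,0.03],"roll":0},{"fingers":-1,"dp":[0,0,0.02],"roll":0},{"fingers":-1,"dp":[0,0,0.01],"roll":0},{"fingers":-1,"dp":[0,0,0],"roll":0},{"fingers":-1,"dp":[0,0,0],"roll":0}]'
```

```text
[[0.7137, 0.0422], [0.7039, -0.0483]] [ 0.7088 -0.003 ] 0.09103644895664322 -0.10782331374949575
[[0.7122, 0.1688], [0.7036, 0.0719]] [0.7079 0.1204] 0.09728838480872015 -0.0881923010639936
clock: 15.95
tool_pos: [0.6537, 0.0014, 0.0634]
ee_rot: [-3.142, -0.001, -0.11]
contact_force: [0.5, -0.4, -0.6]
finger_gap: 0.475
```

```bash
python3 -m crank '[{"fingers":-1,"dp":[0,0,0.004],"roll":0},{"fingers":-1,"dp":[0,0,0.002],"roll":0},{"fingers":-1,"dp":[0,0,0],"roll":0},{"fingers":-1,"dp":[0,0,0],"roll":0}]'; python3 -m crank '[{"fingers":-1,"dp":[0,0,0.001],"roll":0},{"fingers":-1,"dp":[0,0,0],"roll":0},{"fingers":-1,"dp":[0,0,0],"roll":0}]'
```

```text
clock: 16.35
tool_pos: [0.6539, 0.0019, 0.0575]
ee_rot: [-3.142, -0.002, -0.11]
contact_force: [-0.5, -1.4, 5.4]
finger_gap: 0.478
clock: 16.65
tool_pos: [0.6539, 0.0019, 0.0575]
ee_rot: [-3.142, -0.002, -0.11]
contact_force: [-4.5, -0.3, 14.7]
finger_gap: 0.479
```

```bash
python3 -m crank '[{"fingers":-0.02,"dp":[0,0,0],"roll":0},{"fingers":0.3,"dp":[0,0,0],"roll":0},{"fingers":0.3,"dp":[0,0,0],"roll":0},{"fingers":0.3,"dp":[0,0,0],"roll":0}]'; python3 -m crank '[{"fingers":0.3,"dp":[0,0,-0.02],"roll":0},{"fingers":0.3,"dp":[0,0,-0.04],"roll":0},{"fingers":0.3,"dp":[0,0,-0.04],"roll":0},{"fingers":0.5,"dp":[0,0,-0.04],"roll":0},{"fingers":0.5,"dp":[-0.039,-0.010,0],"roll":0},{"fingers":0.5,"dp":[-0.039,-0.01,0],"roll":0},{"fingers":0.5,"dp":[-0.039,-0.01,0],"roll":0},{"fingers":0.5,"dp":[-0.039,-0.01,0],"roll":0}]'
python3 -m crank '[{"fingers":0.5,"dp":[-0.039,-0.01,0],"roll":0},{"fingers":0.5,"dp":[-0.038,-0.01,0],"roll":0},{"fingers":0.5,"dp":[0,0,0],"roll":-7.82},{"fingers":0.5,"dp":[0,0,0],"roll":-7.82},{"fingers":0.5,"dp":[0,0,0],"roll":-7.82},{"fingers":0.5,"dp":[0,0,0],"roll":-7.82},{"fingers":0.5,"dp":[0,0,0],"roll":0},{"fingers":0.5,"dp":[0,0,0],"roll":0}]'
python3 look.py w5
```

```text
clock: 17.05
tool_pos: [0.653, 0.002, 0.0553]
ee_rot: [3.142, 0.0, -0.11]
contact_force: [-0.7, -0.2, -0.2]
finger_gap: 0.645
clock: 17.85
tool_pos: [0.5009, 0.0592, 0.1954]
ee_rot: [-3.142, 0.0, -0.11]
contact_force: [-0.6, -0.2, 1.0]
finger_gap: 0.75
clock: 18.65
tool_pos: [0.4281, 0.0872, 0.1955]
ee_rot: [-3.142, 0.0, 0.432]
contact_force: [-0.3, -0.6, -0.2]
finger_gap: 0.752
[0.4281 0.0872 0.1955] [-3.142  0.     0.432]
```

View pics/w5.png

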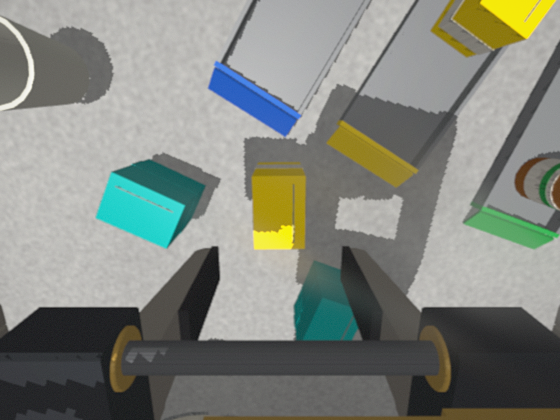

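The carton top (252–305, 170–249) is square to the jaws and centred between them. Both turquoise boxes, at (150,200) and (330,300), are clear of the finger paths.

```bash
python3 -m crank '[{"fingers":0.5,"dp":[0,0,0.045],"roll":0},{"fingers":0.5,"dp":[0,0,0.045],"roll":0},{"fingers":0.5,"dp":[0,0,0.035],"roll":0},{"fingers":0.5,"dp":[0,0,0.018],"roll":0},{"fingers":0.5,"dp":[0,0,0],"roll":0}]' 15; python3 -m crank '[{"fingers":-1,"dp":[0,0,0],"roll":0},{"fingers":-1,"dp":[0,0,0],"roll":0},{"fingers":-1,"dp":[0,0,0],"roll":0},{"fingers":-1,"dp":[0,0,0],"roll":0},{"fingers":-1,"dp":[0,0,0],"roll":0},{"fingers":-1,"dp":[0,0,0],"roll":0}]' 15
```

```text
clock: 19.2
tool_pos: [0.4264, 0.0868, 0.0504]
ee_rot: [-3.14, 0.005, 0.433]
contact_force: [-0.3, 0.6, 0.3]
finger_gap: 0.753
clock: 19.8
tool_pos: [0.4291, 0.0874, 0.0537]
ee_rot: [3.141, -0.002, 0.436]
contact_force: [-0.5, 0.5, 8.6]
finger_gap: 0.478
```

```bash
python3 -m crank '[{"fingers":-1,"dp":[0,0,-0.015],"roll":0},{"fingers":-1,"dp":[0,0,-0.03],"roll":0},{"fingers":-1,"dp":[0,0,-0.035],"roll":0},{"fingers":-1,"dp":[0,0,-0.03],"roll":0},{"fingers":-1,"dp":[0,0,0],"roll":7.8},{"fingers":-1,"dp":[0,0,0],"roll":7.8},{"fingers":-1,"dp":[0,0,0],"roll":7.8},{"fingers":-1,"dp":[0,0,0],"roll":7.8}]' 18; python3 -m crank '[{"fingers":-1,"dp":[0.022,0.01,0],"roll":0},{"fingers":-1,"dp":[0.03,0.0125,0],"roll":0},{"fingers":-1,"dp":[0.03,0.0125,0],"roll":0},{"fingers":-1,"dp":[0.03,0.0125,0],"roll":0},{"fingers":-1,"dp":[0.03,0.0125,0],"roll":0},{"fingers":-1,"dp":[0,0,0],"roll":0},{"fingers":-1,"dp":[0,0,0],"roll":0}]'
python3 look.py w6
```

```text
clock: 20.6
tool_pos: [0.4282, 0.0872, 0.1632]
ee_rot: [-3.141, -0.001, -0.114]
contact_force: [0.1, -1.4, -0.7]
finger_gap: 0.483
clock: 21.3
tool_pos: [0.5626, 0.0119, 0.1626]
ee_rot: [-3.142, 0.0, -0.11]
contact_force: [-0.0, 0.1, -0.2]
finger_gap: 0.478
[0.5619 0.0122 0.1625] [-3.142e+00  1.000e-03 -1.090e-01]
```

View pics/w6.png

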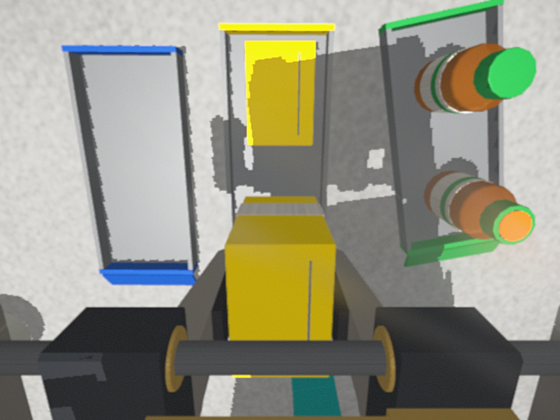

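The rear carton stands in the lane at (246–315, 40–146), and the held carton is in line behind it with a clear gap.

```bash
python3 -m crank '[{"fingers":-1,"dp":[0.001,0,0.03],"roll":0},{"fingers":-1,"dp":[0,0,0.03],"roll":0},{"fingers":-1,"dp":[0,0,0.025],"roll":0},{"fingers":-1,"dp":[0,0,0.01],"roll":0},{"fingers":-1,"dp":[0,0,0.005],"roll":0},{"fingers":-1,"dp":[0,0,0],"roll":0},{"fingers":-1,"dp":[0,0,0],"roll":0}]'; python3 -m crank '[{"fingers":-1,"dp":[0,0,0.003],"roll":0},{"fingers":-1,"dp":[0,0,0.001],"roll":0},{"fingers":-1,"dp":[0,0,0],"roll":0},{"fingers":-1,"dp":[0,0,0],"roll":0}]'
```

```text
clock: 22.05
tool_pos: [0.5645, 0.0122, 0.0637]
ee_rot: [-3.141, -0.002, -0.108]
contact_force: [0.2, -0.5, -0.7]
finger_gap: 0.474
clock: 22.45
tool_pos: [0.5639, 0.012, 0.0587]
ee_rot: [-3.142, -0.0, -0.109]
contact_force: [0.4, -0.1, -1.1]
finger_gap: 0.482
```

```bash
python3 -m crank '[{"fingers":-1,"dp":[0,0,0.001],"roll":0},{"fingers":-1,"dp":[0,0,0],"roll":0},{"fingers":-1,"dp":[0,0,0],"roll":0}]'
```

```text
clock: 22.75
tool_pos: [0.564, 0.012, 0.0578]
ee_rot: [-3.142, -0.0, -0.109]
contact_force: [-0.4, -0.7, 2.8]
finger_gap: 0.477
```

```bash
python3 -m crank '[{"fingers":-1,"dp":[0,0,0.001],"roll":0},{"fingers":-1,"dp":[0,0,0],"roll":0},{"fingers":-1,"dp":[0,0,0],"roll":0}]'
```

```text
clock: 23.05
tool_pos: [0.564, 0.012, 0.0577]
ee_rot: [-3.142, -0.0, -0.109]
contact_force: [-5.2, -0.6, 15.3]
finger_gap: 0.475
```

```bash
python3 -m crank '[{"fingers":-0.02,"dp":[0,0,0],"roll":0},{"fingers":0.3,"dp":[0,0,0],"roll":0},{"fingers":0.3,"dp":[0,0,0],"roll":0},{"fingers":0.3,"dp":[0,0,0],"roll":0}]'; python3 -m crank '[{"fingers":0.3,"dp":[0,0,-0.02],"roll":0},{"fingers":0.3,"dp":[0,0,-0.04],"roll":0},{"fingers":0.3,"dp":[0,0,-0.04],"roll":0},{"fingers":0.7,"dp":[0,0,-0.04],"roll":0},{"fingers":0.7,"dp":[-0.007,0.037,0],"roll":0},{"fingers":0.7,"dp":[-0.007,0.037,0],"roll":0},{"fingers":0.7,"dp":[-0.007,0.037,0],"roll":0},{"fingers":0.7,"dp":[-0.007,0.037,0],"roll":0}]'
python3 -m crank '[{"fingers":0.7,"dp":[-0.007,0.037,0],"roll":0},{"fingers":0.7,"dp":[-0.007,0.038,0],"roll":0},{"fingers":0.7,"dp":[-0.007,0.038,0],"roll":0},{"fingers":0.7,"dp":[-0.007,0.038,0],"roll":0},{"fingers":0.7,"dp":[-0.007,0.038,0],"roll":0},{"fingers":0.7,"dp":[0,0,0],"roll":0},{"fingers":0.7,"dp":[0,0,0],"roll":0}]'
python3 look.py w7
```

```text
clock: 23.45
tool_pos: [0.5637, 0.012, 0.0563]
ee_rot: [3.142, 0.0, -0.109]
contact_force: [-0.7, -0.1, -0.0]
finger_gap: 0.654
clock: 24.25
tool_pos: [0.5194, -0.1332, 0.1966]
ee_rot: [3.142, -0.0, -0.108]
contact_force: [-0.1, -0.7, -0.2]
finger_gap: 0.85
clock: 24.95
tool_pos: [0.4643, -0.3165, 0.1963]
ee_rot: [-3.141, 0.0, -0.111]
contact_force: [0.4, 0.1, -0.3]
finger_gap: 0.848
[ 0.4645 -0.3157  0.1963] [-3.141  0.    -0.109]
```

View pics/w7.png

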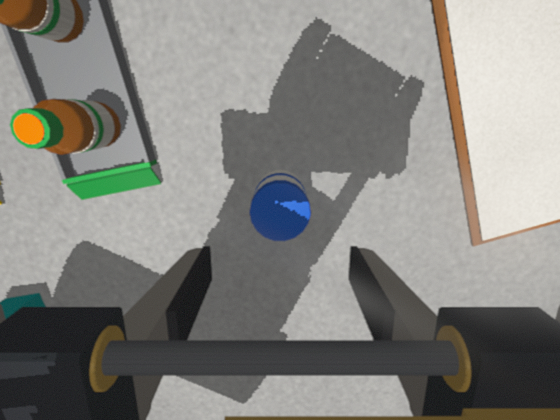

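The jar lid is centred at (280,210), in the middle of the jaws.

```bash
python3 -m crank '[{"fingers":0.7,"dp":[0,0,0.045],"roll":0},{"fingers":0.7,"dp":[0,0,0.045],"roll":0},{"fingers":0.7,"dp":[0,0,0.035],"roll":0},{"fingers":0.7,"dp":[0,0,0.02],"roll":0},{"fingers":0.7,"dp":[0,0,0],"roll":0}]' 15; python3 -m crank '[{"fingers":-1,"dp":[0,0,0],"roll":0},{"fingers":-1,"dp":[0,0,0],"roll":0},{"fingers":-1,"dp":[0,0,0],"roll":0},{"fingers":-1,"dp":[0,0,0],"roll":0},{"fingers":-1,"dp":[0,0,0],"roll":0},{"fingers":-1,"dp":[0,0,0],"roll":0}]' 15
```

```text
clock: 25.5
tool_pos: [0.4634, -0.3135, 0.0489]
ee_rot: [-3.139, 0.005, -0.107]
contact_force: [-0.1, -0.2, 0.2]
finger_gap: 0.848
clock: 26.1
tool_pos: [0.4656, -0.3165, 0.0529]
ee_rot: [3.141, -0.002, -0.109]
contact_force: [-0.3, 3.4, 7.6]
finger_gap: 0.573
```

```bash
python3 -m crank '[{"fingers":-1,"dp":[0,0,-0.015],"roll":0},{"fingers":-1,"dp":[0,0,-0.03],"roll":0},{"fingers":-1,"dp":[0,0,-0.035],"roll":0},{"fingers":-1,"dp":[0,0,-0.035],"roll":0},{"fingers":-1,"dp":[0,0,-0.025],"roll":0},{"fingers":-1,"dp":[0.007,-0.025,0],"roll":0},{"fingers":-1,"dp":[0.007,-0.035,0],"roll":0},{"fingers":-1,"dp":[0.007,-0.036,0],"roll":0}]' 18; python3 -m crank '[{"fingers":-1,"dp":[0.007,-0.036,0],"roll":0},{"fingers":-1,"dp":[0.007,-0.036,0],"roll":0},{"fingers":-1,"dp":[0.007,-0.036,0],"roll":0},{"fingers":-1,"dp":[0.007,-0.036,0],"roll":0},{"fingers":-1,"dp":[0.007,-0.036,0],"roll":0},{"fingers":-1,"dp":[0.007,-0.036,0],"roll":0},{"fingers":-1,"dp":[0.007,-0.036,0],"roll":0},{"fingers":-1,"dp":[0.007,-0.036,0],"roll":0}]'
python3 -m crank '[{"fingers":-1,"dp":[0.008,-0.036,0],"roll":0},{"fingers":-1,"dp":[0.007,-0.036,0],"roll":0},{"fingers":-1,"dp":[0,-0.006,0],"roll":0},{"fingers":-1,"dp":[0,0,0],"roll":0},{"fingers":-1,"dp":[0,0,0],"roll":0}]'
python3 look.py w8;python3 -c "
from h import *
m=np.load('pics/w6.npy',allow_pickle=True).item()
P=np.array([onz(m,u,.02)[:2] for u in ((62,46),(185,47))]);print(P,P.mean(0))"
```

```text
clock: 26.9
tool_pos: [0.496, -0.2225, 0.193]
ee_rot: [3.141, -0.001, -0.11]
contact_force: [-0.5, 0.3, -2.2]
finger_gap: 0.577
clock: 27.7
tool_pos: [0.583, 0.0586, 0.1928]
ee_rot: [-3.142, -0.001, -0.109]
contact_force: [0.0, -0.3, -0.7]
finger_gap: 0.572
clock: 28.2
tool_pos: [0.6057, 0.1322, 0.1919]
ee_rot: [3.141, 0.0, -0.109]
contact_force: [0.0, 0.4, -1.5]
finger_gap: 0.571
[0.6057 0.1319 0.1919] [ 3.141  0.    -0.109]
[[0.71329547 0.1693437 ]
 [0.70173927 0.07204346]] [0.70751737 0.12069358]
```

View pics/w8.png

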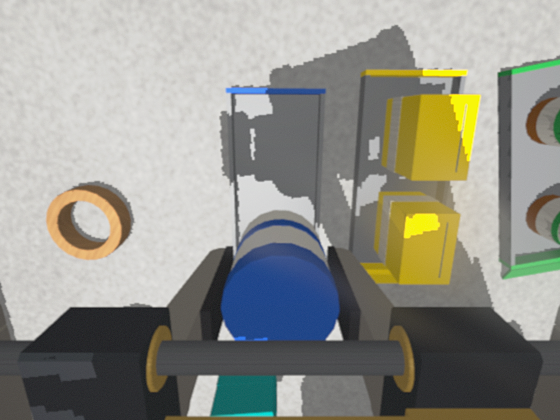

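The jar is over the blue lane: the rear edge (228–325) is centred at u≈277 and the jar at u≈280. Both cartons stand in the yellow lane.

```bash
python3 -m crank '[{"fingers":-1,"dp":[0,0,0.035],"roll":0},{"fingers":-1,"dp":[0,0,0.035],"roll":0},{"fingers":-1,"dp":[0,0,0.03],"roll":0},{"fingers":-1,"dp":[0,0,0.02],"roll":0},{"fingers":-1,"dp":[0,0,0.01],"roll":0},{"fingers":-1,"dp":[0,0,0],"roll":0},{"fingers":-1,"dp":[0,0,0],"roll":0}]'; python3 -m crank '[{"fingers":-1,"dp":[0,0,0.003],"roll":0},{"fingers":-1,"dp":[0,0,0.002],"roll":0},{"fingers":-1,"dp":[0,0,0],"roll":0},{"fingers":-1,"dp":[0,0,0],"roll":0}]'
```

```text
clock: 28.95
tool_pos: [0.6068, 0.1327, 0.0625]
ee_rot: [-3.141, -0.001, -0.109]
contact_force: [-0.3, 0.7, -0.4]
finger_gap: 0.574
clock: 29.35
tool_pos: [0.6065, 0.1333, 0.057]
ee_rot: [-3.141, -0.001, -0.108]
contact_force: [-0.0, -0.3, 0.4]
finger_gap: 0.57
```

```bash
python3 -m crank '[{"fingers":-1,"dp":[0,0,0.001],"roll":0},{"fingers":-1,"dp":[0,0,0],"roll":0},{"fingers":-1,"dp":[0,0,0],"roll":0}]'
```

```text
clock: 29.65
tool_pos: [0.6066, 0.1333, 0.0569]
ee_rot: [-3.141, -0.001, -0.108]
contact_force: [-3.1, -0.9, 11.2]
finger_gap: 0.572
```

```bash
python3 -m crank '[{"fingers":0.18,"dp":[0,0,0],"roll":0},{"fingers":0.45,"dp":[0,0,0],"roll":0},{"fingers":0.45,"dp":[0,0,0],"roll":0},{"fingers":0.45,"dp":[0,0,0],"roll":0}]'; python3 -m crank '[{"fingers":0.45,"dp":[0,0,-0.02],"roll":0},{"fingers":0.45,"dp":[0,0,-0.04],"roll":0},{"fingers":0.45,"dp":[0,0,-0.045],"roll":0},{"fingers":0.45,"dp":[0,0,-0.045],"roll":0},{"fingers":0.45,"dp":[0,0,-0.045],"roll":0},{"fingers":0.45,"dp":[-0.045,0,0],"roll":0},{"fingers":0.45,"dp":[-0.045,0,0],"roll":0},{"fingers":0.45,"dp":[-0.045,0,0],"roll":0}]'
python3 -m crank '[{"fingers":0.45,"dp":[-0.04,0,0],"roll":0},{"fingers":0.45,"dp":[-0.04,0,0],"roll":0},{"fingers":0.45,"dp":[-0.04,0,0],"roll":0},{"fingers":0.45,"dp":[0,0,0],"roll":0},{"fingers":0.45,"dp":[0,0,0],"roll":0}]'
python3 - <<'E'
from h import *
for n in('scene','top'):
    im=ctrl.camera(n);cv2.imwrite(f'pics/{n}9.png',im[:,:,::-1])
E
```

```text
clock: 30.05
tool_pos: [0.6061, 0.1332, 0.0554]
ee_rot: [3.142, 0.0, -0.109]
contact_force: [0.5, -0.6, -0.4]
finger_gap: 0.718
clock: 30.85
tool_pos: [0.4705, 0.1477, 0.2507]
ee_rot: [-3.141, -0.0, -0.109]
contact_force: [0.1, 0.5, 0.7]
finger_gap: 0.726
clock: 31.35
tool_pos: [0.3527, 0.161, 0.251]
ee_rot: [-3.141, -0.001, -0.107]
contact_force: [0.0, -0.0, 0.2]
finger_gap: 0.726
```

View pics/scene9.png

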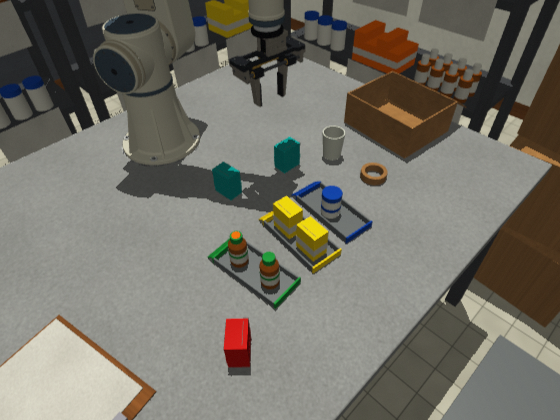

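View pics/top9.png

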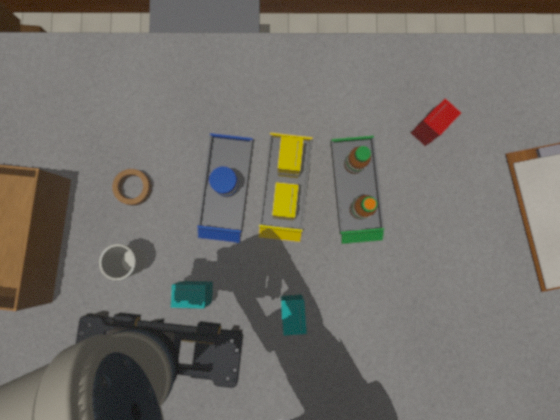

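The views show every item upright in its own lane. In the top view the old cap is at (370,205) in front and the new cap at (363,153) behind, with the jar at (223,180) and the cartons at (291,154) and (286,200). The cup and tape look unmoved. I check the final positions numerically before handing in.

```bash
python3 - <<'E'
from h import *
mt,ms=ctrl.camera_model('top'),ctrl.camera_model('scene')
im={n:cv2.imread(f'pics/{n}9.png')[:,:,::-1].copy() for n in('scene','top')}
im0={n:cv2.imread(f'pics/{n}0.png')[:,:,::-1].copy() for n in('scene','top')}
lane={'g':(.602,-.140,.1),'y':(.6086,.007,-.11),'b':(.608,.133,-.11)}
def cen(n,near,col,v,r):
    h=cv2.cvtColor(im[n],cv2.COLOR_RGB2HSV);lo,hi=[np.array(x) for x in RNG[col]];lo=lo.copy();lo[2]=v
    k=cv2.inRange(h,lo,hi);w=np.zeros_like(k);cv2.circle(w,near,r,255,-1);k&=w
    c=max(cv2.findContours(k,0,1)[0],key=cv2.contourArea);return cv2.minEnclosingCircle(c)[0] if col!='yellow' else cv2.minAreaRect(c)[0]
for nm,l,col,a,va,b,vb,r in[('old','g','orange',(370,205),100,(236,237),100,8),('new','g','green',(363,153),80,(268,258),100,10),('jar','b','blue',(223,180),100,(332,191),120,15),('cartRear','y','yellow',(291,154),150,(312,228),190,21),('cartFront','y','yellow',(286,200),150,(288,206),190,21)]:
    p,e=tri(mt,cen('top',a,col,va,r),ms,cen('scene',b,col,vb,r))
    x,y,w=lane[l];d=p[:2]-[x,y]
    print(nm,p.round(3),'miss',round(e,4),'lane xy',np.round([d@[np.cos(w),np.sin(w)],d@[-np.sin(w),np.cos(w)]],3))
for n,b in[('tape',(105,160,160,215)),('cup',(92,235,145,285))]:
    x0,y0,x1,y1=b
    A=cv2.cvtColor(im0['top'],7)[y0:y1,x0:x1].astype(np.float32);B=cv2.cvtColor(im['top'],7)[y0:y1,x0:x1].astype(np.float32)
    print(n,'shift px',cv2.phaseCorrelate(A,B))
print(ctrl.state()['contact_force'].round(2))
E
```

```text
old [ 0.555 -0.147  0.097] miss 0.0024 lane xy [-0.048 -0.002]
new [ 0.65  -0.136  0.097] miss 0.0029 lane xy [ 0.049 -0.001]
jar [0.605 0.133 0.074] miss 0.0024 lane xy [-0.003  0.   ]
cartRear [0.656 0.001 0.083] miss 0.0036 lane xy [ 0.048 -0.001]
cartFront [0.564 0.012 0.081] miss 0.0025 lane xy [-0.045  0.   ]
tape shift px ((-0.03892068305850316, -0.005605844966105167), 0.9831952089733548)
cup shift px ((-0.021208658935957914, -0.0457889772420117), 1.0424607336962664)
[ 0.89 -0.25  0.13]
```

```bash
python3 -c "
from bench import ctrl
print(ctrl.job_done())"
```

```text
the job is handed in; nothing more can be done
None
```

The delivery is put away and the job is handed in, at about 31.5 s of the 122 s allowed. I moved the old bottle to the front half of the green lane first. The new bottle then went in behind it, followed by both yellow cartons in the yellow lane and the jar in the blue lane.

| Item | Along the lane (mm, + is rear) | Across the lane (mm) |
|---|---|---|
| Old bottle | −48 | −2 |
| New bottle | +49 | −1 |
| Rear carton | +48 | −1 |
| Front carton | −45 | 0 |
| Jar | −3 | 0 |

These are two-view measurements from the scene and top cameras.

- **On the floors:** the measured heights of the tops match standing on the lane floors to within about 2 mm. Everything looks upright in the pictures, and each item was lowered until the wrist force showed contact or it reached the floor height before release.
- **Cup and tape roll:** they moved less than 0.1 pixel in the top view. The gripper finished clear of everything.
- **Disagreements:** the two camera rays missed each other by 2–4 mm, which is about the calibration error. The lanes' heights came out a few mm low from two views (13–16 mm against the stated 20). No check failed.

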